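Spray the slide, then click it round to the reader

ROBOT

A 7-joint arm with a two-finger parallel gripper is mounted at the origin on the work surface. World frame = base frame: x ahead of the robot, y to its left, z up, the work surface at z = 0. Lengths are in m, angles in rad, forces in N, time in s.
With the tool pointing down it reaches from about 0.35 to 0.9 m from the base axis. Payload 8.1 kg.
Tool frame: the origin (TCP) lies between the finger pads; the fingertips stand 22 mm ahead of it and the grasp point (between the pads) lies 3 mm ahead of it; z points along the fingers, y is the line along which they close (so a half turn about z gives the same grasp; the last joint's range is limited). The gripper opens to 92 mm and grips with 3 to 60 N. Pads are 19 mm wide; open, the fingers measure 130 mm over their backs; the gripper's body (75 mm by 190 mm) begins 47 mm behind the grasp point.
Start: joints at [-1.389, 0.434, 0.025, 1.573, -0.012, 1.134, -0.075], TCP at [0.176, 0.6, 0.249] pointing down, gripper open.
Joint ranges: [-2.62, 2.62], [-0.44, 2.09], [-1.27, 1.32], [0.08, 2.57], [-1.32, 4.46], [0.12, 2], [-2.74, 2.74]. Speed limits (rad/s): [2.22, 2.22, 3.01, 3.01, 3.14, 3.14, 3.14].

INTERFACE

Orientations are given as a rotation vector (axis times angle).
In Python, from cell import manip gives the robot as it stands.
- The arm moves only by the shell command python3 -m jog 'ROWS' [FORCE]. ROWS is JSON, a list of rows, each an object with "delta_rot": the turn, a rotation vector about the world's x, y, z in rad, a list of three; "offset": the shift along the world's x, y, z in m, a list of three; "grip": the finger opening in m, from 0 to 0.0918. A call has 1 to 8 rows; each row is the pose to reach, as a shift and turn from the pose commanded when the call began; what a row does not reach only later rows make up. A row lasts 1/10 s, in which the tool goes at most 50 mm and 8.59 degrees, less where a joint would pass 70% of its speed; a pose out of reach is approached as far as the arm can. A call with a gripper value outside its range is refused whole. The fingers move at their own pace and stop on an object; FORCE is the grip in N (left out, the last holds). Time passes only in rows, so rows that repeat a pose let the fingers close. It gives the time, the measured TCP pose, the force, the opening and the grip force at its end, in the units of the state.
- manip.read_state(): the state, without advancing time (a new reading comes with each control period).
- manip.camera(name): name is "scene" or "side" or "wrist"; returns the picture (400x640x3 uint8, blue, green, red); there is no depth.
- manip.camera_model(name): a dict with "intrinsics" (3x3 intrinsics, pixels), "pose" (4x4, takes a point from camera to world coordinates). Camera axes: x right, y up, looking along -z (the intrinsics and any distortion apply to the point x, -y, -z); pixel columns grow to the right and rows downward; lengths in m; the calibration is good to about 2 mm. A picture is of the moment at which its call begins: read the wrist's pose just before it. camera_model takes no time and is no camera call; for the wrist camera it gives the pose at the moment of the call.
- manip.sign_off(): hands the job in; it is judged then, once.
Trained networks look in the newest picture that a camera, given by its name, has taken for a name from the list of things; names that differ only in an ending like _2 or _b are one class to them, and where a whole thing is asked for, a point or a joint stands for the part that bears it (a point fixed in the world has none). Each returns a list of dicts, best first, with "p" (0 to 1); they miss things now and then, are a little off and sometimes report something else, mostly with a low value. They report only what shows in the picture. A call takes as long as a camera call. They do not tell look-alikes from the thing itself.
- manip.boxes_of(camera, label): "xyz" ([x, y, z] in m, in the coordinates of the camera as it stood for that picture, good to about 4 mm: the middle of the surface that is visible of it).
The state is a dict: "time": time; "joint_positions": joint angles; "joint_velocities": joint speeds; "tau": joint torques, N m; "tool_pos": TCP position; "tcp_rot": TCP orientation; "wrist_force": force on the tool from outside, world axes, zero at the start; "torque": the same for the moment, N m; "width": opening from 0.0 (shut) to 1.0 (fully open); "grip_force": force on a finger pad.
Only numpy, scipy, OpenCV 4.12 (cv2) and the standard library are available. Lean on these libraries where they do the work, as an engineer would, in place of code of your own. Each camera call takes 0.05 s, during which the arm holds its last target. There are 200 camera calls.

TASK

Spray the glass slide by pressing the nozzle cap of the fixed spray bottle fully down and letting it come up again. Then take the black bar knob of the turntable and turn it clockwise (seen from above) by feel, three clicks to the third stop where the slide faces the reader, never running on to the fourth, and finish while still holding the knob gripped there. Leave the other things on the bench where they are.

Things in the scene. Friction and masses are not known exactly. Their poses are not given: they have to be found in the camera images.
- indexer (a joint): turn of turntable and knob, rad, clockwise seen from above. Starts settled at 0, within 0.02 or so, by the hard end at -0.02. Spring detents every 24 degrees: stops at 0.419, 0.838, 1.257 (third), 1.676 and on; hard end at 2.30. Passing the ridge halfway between stops takes about 0.12 N m, then it pulls itself into the next stop
- knob: black bar knob in the middle of a bare aluminium turntable (220 dia, top at z 36), turning with it. Origin on the axis at its underside, z 36. Foot disc 48 dia x 6 high; on it an upright bar 14 thick (along x), 46 long (along y), its top 40 above the origin, a white line on its +y half, which points at the slide. Things on the turntable are flat (under 5) and over 55 from the axis
- knob_grip (a point): point on the knob's axis at a good height to grip the bar across its 14 mm thickness: 26 above the knob's origin, 14 below the bar's top; world z = 62. Axes as knob
- slide_mid (a point): middle of the only glass slide, held flat on the turntable 81 from the axis (four other slide beds are empty); turns with the knob
- station: fixed white round housing under the turntable, 260 dia x 26 high, origin under its centre. At the start the slide is on its +y side, by the bottle; the reader, a grey block 34 x 50 x 52 high with a short dark lens tube pointing inwards, stands on its rim three stops clockwise from there. Small dark dots on the rim mark the stops
- spray_bottle: white spray bottle, 62 dia, fixed to the bench by a steel foot plate 78 square and clamp, beside the turntable near the housing's +y side, about 178 from the knob's axis; origin under its centre on the bench. Shoulder 102 high, neck 128 high
- nozzle_cap (a joint): how far the grey nozzle cap is pressed down, m: 0 up, 0.008 fully down (hard stop). A spring pushes it up: 2.4 N starts it, 7.2 N fully down; it rises by itself when let go
- nozzle_top (a point): middle of the flat top of the nozzle cap, z = 150 when up; cap 36 dia x 30 high; its nozzle, a tube 10 dia with its axis 11 below the top, sticks out 44 from the cap's axis towards the turntable (the cap's -y); z axis up
- amber_bottle: bystander: amber glass reagent bottle, 44 dia x 85 high; origin at the middle of its underside, standing on the bench round the turntable
- screw_cap: bystander: loose white screw cap, 34 dia x 16 high; origin at the middle of its underside, standing on the bench round the turntable
- marker_pen: bystander: felt pen lying flat, about 119 x 14 x 14; x axis along it; origin at the middle of its underside, standing on the bench round the turntable
- dish: bystander: clear flat dish with lid, 92 dia x 15 high; origin at the middle of its underside, standing on the bench round the turntable
- slide_box: bystander: grey and white closed slide box, 87 x 102 x 36 high; origin at the middle of its underside, standing on the bench round the turntable
- beaker: bystander: small glass beaker, 60 dia x 70 high; origin at the middle of its underside, standing on the bench round the turntable
- tube_rack: bystander: white tube rack with capped tubes, 50 x 130 x 80 high overall; origin at the middle of its underside, standing on the bench round the turntable
Not all that is in view belongs to the job. What is shaped like the spray_bottle but blue, pink or red is not meant.

How it is judged:
By the outcome, as a careful person would: the job done as asked, in the order asked, and still so for the second after the job is handed in, while the arm keeps its last pose, push and grip.
It also fails if it takes over 40 s, if anything falls off the work surface, if the arm or the gripper's body presses on something with over 40 N, if the wrist force passes 120 N, or if a joint passes its speed limit or range.

## Working session

There is one attempt and no reset: what is moved stays moved. The work goes in short steps, Python scripts to look and compute and a shell command to move; the robot and the scene stay as the last step left them, time stands still between calls to the robot, and variables do not carry over. Pictures are saved under pics/ and viewed, at most 10 in all, crops included, and the job is handed in when it is done.

```bash
mkdir -p pics; cat > h.py <<'E'
import numpy as np, cv2
from cell import manip
def look(c,l):
    M=np.array(manip.camera_model(c)["pose"])
    return [(round(d["p"],2),(M@np.r_[d["xyz"],1])[:3].round(4).tolist()) for d in manip.boxes_of(c,l)]
def pix(c,P):
    m=manip.camera_model(c);q=np.linalg.inv(m["pose"])@np.r_[P,1];q=q[:3]*[1,-1,-1];u=np.array(m["intrinsics"])@q
    return (u[:2]/u[2]).round(0)
def plane(c,uv,z):
    m=manip.camera_model(c);d=np.linalg.inv(m["intrinsics"])@np.r_[uv,1];M=np.array(m["pose"]);d=M[:3,:3]@(d*[1,-1,-1])
    o=M[:3,3];return o+d*(z-o[2])/d[2]
E
python3 - <<'E'
from h import *
a=manip.camera("scene");b=manip.camera("side")
cv2.imwrite("pics/a.png",a);cv2.imwrite("pics/b.png",b)
for c in("scene","side"):
  for l in("knob","nozzle_cap","spray_bottle","slide_mid","station"):
    for p,x in look(c,l)[:4]: print(c,l,p,x,pix(c,x))
s=manip.read_state();print(s["time"],s["tool_pos"],s["tcp_rot"],s["wrist_force"])
E
```

```text
scene knob 0.62 [0.5174, -0.1002, 0.0364] [269. 242.]
scene nozzle_cap 0.78 [0.5185, 0.0793, 0.1456] [316. 174.]
scene nozzle_cap 0.75 [0.3516, 0.1778, 0.1445] [291. 142.]
scene nozzle_cap 0.63 [0.5577, 0.3642, 0.1421] [386. 141.]
scene nozzle_cap 0.49 [0.6516, 0.2497, 0.1425] [394. 166.]
scene spray_bottle 0.86 [0.5536, 0.3451, 0.0882] [379. 159.]
scene spray_bottle 0.84 [0.5255, 0.0706, 0.0749] [315. 200.]
scene spray_bottle 0.55 [0.3616, 0.1738, 0.0736] [293. 165.]
scene slide_mid 0.72 [0.5105, -0.0965, 0.0393] [268. 239.]
scene station 0.88 [0.5382, -0.1097, 0.0341] [273. 248.]
side knob 0.67 [0.4872, -0.0753, 0.0368] [356. 195.]
side nozzle_cap 0.86 [0.5433, 0.3711, 0.151] [218. 317.]
side nozzle_cap 0.76 [0.6421, 0.2604, 0.1463] [211. 244.]
side nozzle_cap 0.75 [0.5073, 0.0883, 0.1476] [320. 204.]
side nozzle_cap 0.74 [0.4898, -0.0761, 0.0376] [355. 194.]
side spray_bottle 0.94 [0.5319, 0.3801, 0.0892] [228. 343.]
side spray_bottle 0.75 [0.6298, 0.274, 0.0768] [219. 274.]
side spray_bottle 0.63 [0.3435, 0.2067, 0.0846] [376. 303.]
side slide_mid 0.71 [0.4916, -0.0765, 0.0377] [354. 194.]
side station 0.74 [0.4803, -0.0638, 0.0376] [357. 199.]
0.6 [0.17562006 0.59983412 0.2487592 ] [4.45964436e-01 3.10976613e+00 1.08734088e-04] [-0.16619383  0.293741    0.35447462]
```

View pics/a.png

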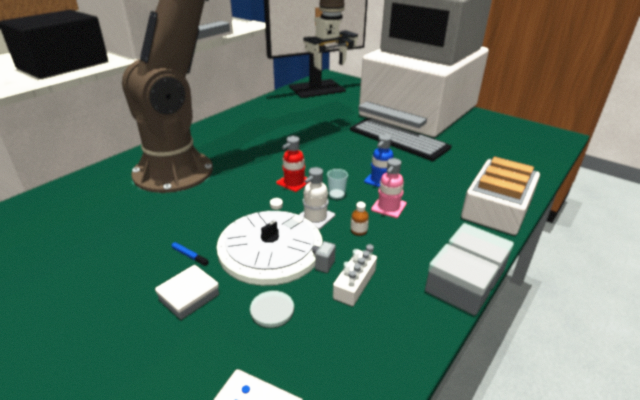

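View pics/b.png

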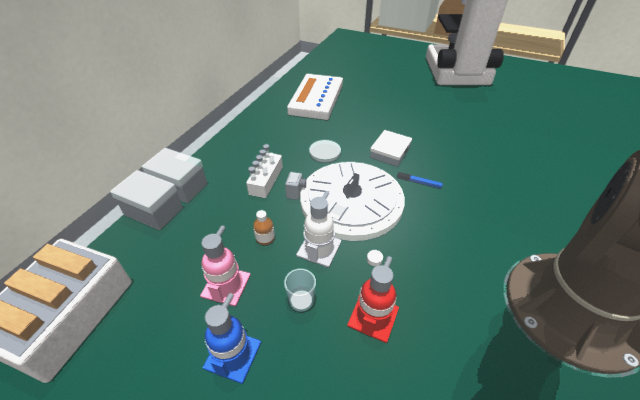

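Candidates for the spray bottle, as scene / side pixels:
- white: (316,190) / (319,225)
- red: (293,165) / (377,295)
- blue: (382,160) / (226,335)
- pink: (391,190) / (220,265)

I choose the white one, next to the turntable. The knob is the black bar at (269,232) / (353,187). Next is one close crop to check.

```bash
python3 - <<'E'
import cv2,numpy as np
a=cv2.imread("pics/a.png")[150:290,210:340];b=cv2.imread("pics/b.png")[150:270,280:420]
f=lambda i,s:cv2.resize(i,None,fx=s,fy=s,interpolation=cv2.INTER_CUBIC)
a=f(a,3);b=f(b,3);h=max(len(a),len(b))
p=lambda i:np.pad(i,((0,h-len(i)),(0,0),(0,0)))
cv2.imwrite("pics/c.png",np.hstack([p(a),p(b)])[:,:800]);print(a.shape,b.shape)
E
```

```text
(420, 390, 3) (360, 420, 3)
```

View pics/c.png

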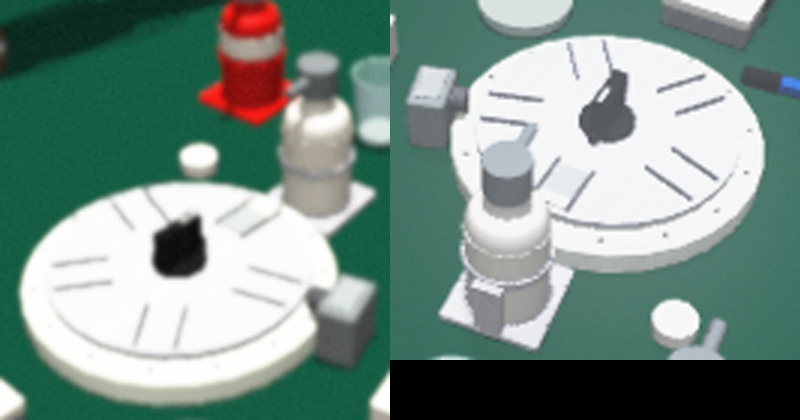

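The crop confirms the white bottle: grey cap top at scene (316,171) and side (319,203), nozzle pointing at the table. The slide is beside it, and the reader stands clockwise of the slide. I'll move the wrist camera over the area.

```bash
python3 -m jog '[{"offset":[0.04,-0.04,0.05],"delta_rot":[0,0,0],"grip":0.09},{"offset":[0.07,-0.08,0.08],"delta_rot":[0,0,0],"grip":0.09},{"offset":[0.10,-0.12,0.10],"delta_rot":[0,0,0],"grip":0.09},{"offset":[0.13,-0.16,0.10],"delta_rot":[0,0,0],"grip":0.09},{"offset":[0.16,-0.20,0.10],"delta_rot":[0,0,0],"grip":0.09},{"offset":[0.19,-0.24,0.10],"delta_rot":[0,0,0],"grip":0.09},{"offset":[0.21,-0.28,0.10],"delta_rot":[0,0,0],"grip":0.09},{"offset":[0.23,-0.32,0.10],"delta_rot":[0,0,0],"grip":0.09}]'; python3 -m jog '[{"offset":[0.02,-0.04,0],"delta_rot":[0,0,0],"grip":0.09},{"offset":[0.04,-0.08,0],"delta_rot":[0,0,0],"grip":0.09},{"offset":[0.05,-0.12,0],"delta_rot":[0,0,0],"grip":0.09},{"offset":[0.06,-0.16,0],"delta_rot":[0,0,0],"grip":0.09},{"offset":[0.07,-0.20,0],"delta_rot":[0,0,0],"grip":0.09},{"offset":[0.08,-0.24,0],"delta_rot":[0,0,0],"grip":0.09},{"offset":[0.09,-0.28,0],"delta_rot":[0,0,0],"grip":0.09},{"offset":[0.09,-0.28,0],"delta_rot":[0,0,0],"grip":0.09}]'
python3 - <<'E'
from h import *
s=manip.read_state();print(s["time"],s["tool_pos"],s["tcp_rot"])
w=manip.camera("wrist");cv2.imwrite("pics/d.png",w)
np.savez("wd.npz",K=manip.camera_model("wrist")["intrinsics"],M=manip.camera_model("wrist")["pose"])
for l in("knob","nozzle_top","nozzle_cap","slide_mid"):
  for p,x in look("wrist",l)[:3]: print(l,p,x,pix("wrist",x))
# triangulate cap top
print(plane("scene",(315.7,170.7),.15),plane("side",(319.3,202.7),.15))
E
```

```text
time: 1.4
tool_pos: [0.3957, 0.2983, 0.3489]
tcp_rot: [0.446, 3.109, 0.001]
wrist_force: [1.0, -0.0, 0.7]
width: 0.98
grip_force: 0.0
time: 2.2
tool_pos: [0.4854, 0.014, 0.3491]
tcp_rot: [0.459, 3.106, -0.003]
wrist_force: [0.2, -0.1, -0.4]
width: 0.981
grip_force: 0.0
2.2 [0.48536421 0.01396422 0.34914883] [ 4.59020806e-01  3.10609965e+00 -2.54855348e-03]
knob 0.67 [0.4918, -0.0774, 0.0363] [260. 190.]
nozzle_top 0.78 [0.5077, 0.0896, 0.1482] [399. 185.]
nozzle_top 0.65 [0.3641, 0.1861, 0.1284] [460.   9.]
nozzle_top 0.49 [0.6216, 0.2633, 0.1324] [573. 236.]
nozzle_cap 0.82 [0.5044, 0.0893, 0.1476] [397. 183.]
nozzle_cap 0.8 [0.6207, 0.2627, 0.1369] [575. 237.]
nozzle_cap 0.58 [0.3577, 0.1925, 0.1298] [466.  -0.]
slide_mid 0.83 [0.4855, -0.0717, 0.0355] [261. 184.]
[0.51254532 0.08770875 0.15      ] [0.50901312 0.08657461 0.15      ]
```

View pics/d.png

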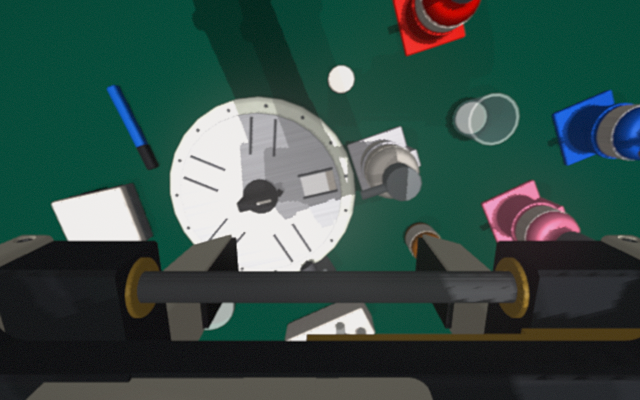

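The wrist view shows the cap top at (403,180), slide middle at (318,182), and the knob foot at (261,196) with its bar running along (240,201)–(281,190). I'll work out the positions.

```bash
python3 - <<'E'
from h import *
P=lambda uv,z:plane("wrist",uv,z).round(4)
print("cap",P((403,180),.15),"slide",P((318,182),.038),"foot",P((261,196),.042))
im=cv2.imread("pics/d.png");g=im.max(2)
m=(g<70).astype(np.uint8);m[:, :225]=0;m[:,292:]=0;m[:172]=0;m[222:]=0
n,l,st,c=cv2.connectedComponentsWithStats(m);print(st[1:],c[1:])
cv2.imwrite("pics/e.png",cv2.resize(im[140:240,200:440],None,fx=3.3,fy=3.3,interpolation=cv2.INTER_CUBIC))
# housing circle fit: rim pixels (white) left/top
for uv in((170,182),(205,115),(262,97),(330,125)):print(P(uv,.026))
E
```

```text
cap [0.5027 0.0951 0.15  ] slide [0.5032 0.0033 0.038 ] foot [ 0.4994 -0.0753  0.042 ]
[[238 180  44  32 794]] [[258.51133501 195.35264484]]
[ 0.4487 -0.1931  0.026 ]
[ 0.3788 -0.1138  0.026 ]
[ 0.3783 -0.035   0.026 ]
[0.4366 0.0393 0.026 ]
```

View pics/e.png

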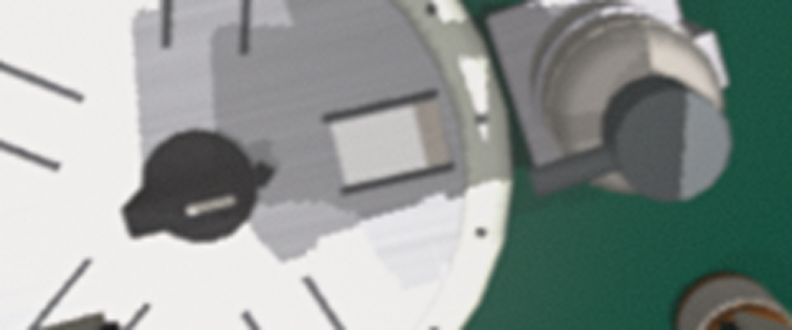

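```bash
python3 - <<'E'
from h import *
s=manip.read_state();print(s["time"],s["tool_pos"],s["tcp_rot"])
z=np.load("wd.npz");K,M=z["K"],z["M"]
def P(uv,z):
    d=M[:3,:3]@((np.linalg.inv(K)@np.r_[uv,1])*[1,-1,-1]);o=M[:3,3];return (o+d*(z-o[2])/d[2])
c=lambda u,v:(200+u/3.3,140+v/3.3)
ax=P(c(198,187),.042);sl=P(c(388,143),.038);print("axis",ax,"slide",sl,"cap",P(c(667,137),.15))
A=lambda a,b:np.degrees(np.arctan2(*(b-a)[:2])) # angle from +y toward +x
for n,a,b in(("ax-sl",ax,sl),("ax-cap",ax,P(c(667,137),.15)),("line",P(c(187,211),.076),P(c(235,200),.076)),("e1",P(c(325,118),.04),P(c(437,92),.04)),("e2",P(c(342,191),.04),P(c(453,165),.04))):print(n,A(a,b),a.round(3),b.round(3))
# independent from fixed cams: foot centre / slide
f=lambda o,uv:(o[0]+uv[0]/3,o[1]+uv[1]/3)
print("scene foot",plane("scene",f((210,150),(180,260)),.042),"slide",plane("scene",f((210,150),(247,215)),.038))
print("side foot",plane("side",f((280,150),(607-390,122)),.042),"slide",plane("side",f((280,150),(567-390,182)),.038))
E
```

```text
2.45 [0.48451086 0.02147899 0.34856993] [-4.42791801e-01 -3.11002322e+00 -6.12622687e-04]
axis [ 0.49999107 -0.08170878  0.042     ] slide [ 0.50546879 -0.00255147  0.038     ] cap [0.50524689 0.08931749 0.15      ]
ax-sl 3.958581742190512 [ 0.5   -0.082  0.042] [ 0.505 -0.003  0.038]
ax-cap 1.7602056898690128 [ 0.5   -0.082  0.042] [0.505 0.089 0.15 ]
line 3.4227012312471365 [ 0.501 -0.08   0.076] [ 0.502 -0.061  0.076]
e1 3.4494505221748453 [ 0.488 -0.024  0.04 ] [0.491 0.023 0.04 ]
e2 3.0921956456952215 [ 0.519 -0.026  0.04 ] [0.521 0.02  0.04 ]
scene foot [ 0.50882064 -0.08867828  0.042     ] slide [ 0.50830481 -0.0037193   0.038     ]
side foot [ 0.49906776 -0.08128565  0.042     ] slide [ 0.50329866 -0.00887507  0.038     ]
```

```bash
python3 -m jog '[{"offset":[0.012,0.03,0],"delta_rot":[0,0,0],"grip":0},{"offset":[0.024,0.066,-0.02],"delta_rot":[0,0,0],"grip":0},{"offset":[0.024,0.066,-0.06],"delta_rot":[0,0,0],"grip":0},{"offset":[0.024,0.066,-0.10],"delta_rot":[0,0,0],"grip":0},{"offset":[0.024,0.066,-0.13],"delta_rot":[0,0,0],"grip":0},{"offset":[0.024,0.066,-0.15],"delta_rot":[0,0,0],"grip":0},{"offset":[0.024,0.066,-0.155],"delta_rot":[0,0,0],"grip":0},{"offset":[0.024,0.066,-0.155],"delta_rot":[0,0,0],"grip":0}]' 5
python3 - <<'E'
from h import *
a=manip.camera("scene");b=manip.camera("side");w=manip.camera("wrist")
s=manip.read_state();print(s["time"],s["tool_pos"],s["tcp_rot"],s["width"],s["wrist_force"])
f=lambda i,s:cv2.resize(i,None,fx=s,fy=s,interpolation=cv2.INTER_CUBIC)
cv2.imwrite("pics/f.png",np.vstack([np.hstack([f(a[110:210,266:366],3),f(b[140:240,270:370],3)]),f(w,.9375)[:300,:600]])[:600])
for l in("knob","nozzle_top"):
 for c in("wrist","side","scene"): print(l,c,look(c,l)[:2])
E
```

```text
time: 3.25
tool_pos: [0.5083, 0.087, 0.1933]
tcp_rot: [-0.444, -3.109, 0.001]
wrist_force: [-0.0, -0.4, 0.7]
width: 0.329
grip_force: 0.0
3.4 [0.50944686 0.08665799 0.19487496] [4.44890743e-01 3.10806322e+00 1.71087123e-03] 0.20417063588459008 [0.15857276 0.19439183 0.48303712]
knob wrist [(0.6, [0.463, -0.0819, 0.0376])]
knob side [(0.93, [0.4731, -0.0736, 0.0355])]
knob scene [(0.67, [0.5163, -0.0992, 0.0373])]
nozzle_top wrist [(0.96, [0.5078, 0.0865, 0.1492])]
nozzle_top side [(0.89, [0.6387, 0.258, 0.1454]), (0.78, [0.5064, 0.0975, 0.1441])]
nozzle_top scene [(0.69, [0.5561, 0.3626, 0.1495]), (0.57, [0.5184, 0.0787, 0.1466])]
```

View pics/f.png

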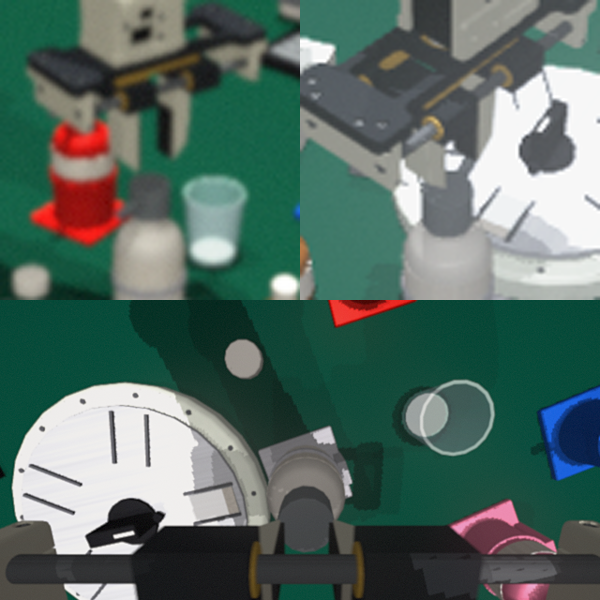

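The fingers are centred over the cap in all three views: wrist (305,520), scene crop (150,180), side crop (445,190). I'll close them and press.

```bash
python3 -m jog '[{"offset":[0,0,0],"delta_rot":[0,0,0],"grip":0},{"offset":[0,0,0],"delta_rot":[0,0,0],"grip":0},{"offset":[0,0,0],"delta_rot":[0,0,0],"grip":0},{"offset":[0,0,-0.015],"delta_rot":[0,0,0],"grip":0},{"offset":[0,0,-0.02],"delta_rot":[0,0,0],"grip":0},{"offset":[0,0,-0.024],"delta_rot":[0,0,0],"grip":0},{"offset":[0,0,-0.027],"delta_rot":[0,0,0],"grip":0},{"offset":[0,0,-0.027],"delta_rot":[0,0,0],"grip":0}]'
```

```text
time: 4.5
tool_pos: [0.5083, 0.0861, 0.1666]
tcp_rot: [-0.446, -3.109, 0.0]
wrist_force: [-4.4, -1.0, 5.8]
width: 0.007
grip_force: 2.8
```

```bash
python3 -m jog '[{"offset":[0,0,-0.002],"delta_rot":[0,0,0],"grip":0},{"offset":[0,0,-0.003],"delta_rot":[0,0,0],"grip":0},{"offset":[0,0,-0.004],"delta_rot":[0,0,0],"grip":0},{"offset":[0,0,-0.004],"delta_rot":[0,0,0],"grip":0}]'; python3 -m jog '[{"offset":[0,0,-0.001],"delta_rot":[0,0,0],"grip":0},{"offset":[0,0,-0.002],"delta_rot":[0,0,0],"grip":0},{"offset":[0,0,-0.002],"delta_rot":[0,0,0],"grip":0}]'
```

```text
time: 4.9
tool_pos: [0.5085, 0.0861, 0.1641]
tcp_rot: [-0.446, -3.109, -0.001]
wrist_force: [-8.9, -0.4, 21.2]
width: 0.004
grip_force: 10.1
time: 5.2
tool_pos: [0.5087, 0.0861, 0.1638]
tcp_rot: [0.447, 3.109, 0.003]
wrist_force: [-16.3, -2.7, 42.1]
width: 0.009
grip_force: 21.0
```

The cap is fully down: z is 7.9 mm below contact, and the force climbs steeply against the hard stop. I'll let it up.

```bash
python3 -m jog '[{"offset":[0,0,0.008],"delta_rot":[0,0,0],"grip":0},{"offset":[0,0,0.02],"delta_rot":[0,0,0],"grip":0},{"offset":[0,0,0.05],"delta_rot":[0,0,0],"grip":0},{"offset":[0,0,0.09],"delta_rot":[0,0,0],"grip":0},{"offset":[0,0,0.13],"delta_rot":[0,0,0],"grip":0},{"offset":[0,0,0.13],"delta_rot":[0,0,0],"grip":0},{"offset":[0,0,0.13],"delta_rot":[0,0,0],"grip":0}]'
python3 - <<'E'
from h import *
s=manip.read_state();print(s["time"],np.round(s["joint_positions"],3),s["tool_pos"],s["wrist_force"])
manip.camera("wrist");print(look("wrist","nozzle_top")[:1])
m=np.array(manip.camera_model("wrist")["pose"]);print(m.round(3))
E
```

```text
time: 5.9
tool_pos: [0.5093, 0.0863, 0.2916]
tcp_rot: [0.446, 3.107, 0.002]
wrist_force: [-0.1, -1.0, -1.0]
width: 0.005
grip_force: 0.0
5.9 [-0.592  0.22   0.395  1.797 -0.093  1.14   1.119] [0.50931587 0.08632384 0.29163202] [-0.07416074 -0.96787192 -1.03514363]
[(0.86, [0.5062, 0.0866, 0.1479])]
[[ 0.281 -0.926 -0.254  0.438]
 [ 0.96   0.271  0.075  0.106]
 [-0.001 -0.265  0.964  0.425]
 [ 0.     0.     0.     1.   ]]
```

The cap is back up. q7 is positive counter-clockwise, so I'll turn the tool clockwise 77° to line up with the bar, moving to a viewing spot beyond the knob.

```bash
python3 -m jog '[{"offset":[0,-0.03,0],"delta_rot":[0,0,-0.14],"grip":0},{"offset":[0,-0.06,0],"delta_rot":[0,0,-0.28],"grip":0},{"offset":[-0.005,-0.09,0],"delta_rot":[0,0,-0.42],"grip":0},{"offset":[-0.005,-0.12,0],"delta_rot":[0,0,-0.56],"grip":0},{"offset":[-0.005,-0.15,0],"delta_rot":[0,0,-0.70],"grip":0.04},{"offset":[-0.005,-0.18,-0.01],"delta_rot":[0,0,-0.84],"grip":0.04},{"offset":[-0.005,-0.21,-0.02],"delta_rot":[0,0,-0.98],"grip":0.04},{"offset":[-0.005,-0.24,-0.03],"delta_rot":[0,0,-1.12],"grip":0.04}]'; python3 -m jog '[{"offset":[0,-0.005,-0.01],"delta_rot":[0,0,-0.12],"grip":0.04},{"offset":[0,-0.005,-0.02],"delta_rot":[0,0,-0.22],"grip":0.04},{"offset":[0,-0.005,-0.02],"delta_rot":[0,0,-0.22],"grip":0.04},{"offset":[0,-0.005,-0.02],"delta_rot":[0,0,-0.22],"grip":0.04},{"offset":[0,-0.005,-0.02],"delta_rot":[0,0,-0.22],"grip":0.04},{"offset":[0,-0.005,-0.02],"delta_rot":[0,0,-0.22],"grip":0.04}]'
python3 - <<'E'
from h import *
from scipy.spatial.transform import Rotation as R
M=np.array(manip.camera_model("wrist")["pose"])
w=manip.camera("wrist");s=manip.read_state()
np.savez("wd.npz",K=manip.camera_model("wrist")["intrinsics"],M=M)
y=R.from_rotvec(s["tcp_rot"]).as_matrix()
print(s["time"],np.round(s["joint_positions"],3),s["tool_pos"],y.round(3),"yang",np.degrees(np.arctan2(y[0,1],y[1,1])),s["width"])
print(M[:3,3],np.array(manip.camera_model("wrist")["pose"])[:3,3])
cv2.imwrite("pics/g.png",w)
for l in("knob","knob_grip","slide_mid"):print(l,look("wrist",l)[:2],pix("wrist",[.502,-.087,.042]))
E
```

```text
time: 6.8
tool_pos: [0.5029, -0.1548, 0.2591]
tcp_rot: [-2.036, -2.391, 0.002]
wrist_force: [0.2, -0.2, 0.6]
width: 0.303
grip_force: 0.0
time: 7.4
tool_pos: [0.5039, -0.1587, 0.241]
tcp_rot: [2.278, 2.162, 0.001]
wrist_force: [0.0, 0.4, -0.4]
width: 0.436
grip_force: 0.0
7.45 [-0.36   0.33   0.742  1.862 -0.256  1.047  0.433] [ 0.50390076 -0.15868083  0.24099407] [[ 0.052  0.999  0.001]
 [ 0.999 -0.052  0.   ]
 [ 0.     0.001 -1.   ]] yang 93.00778234492479 0.43302876435258614
[ 0.50579168 -0.08763279  0.37635022] [ 0.50579847 -0.0876743   0.37637232]
knob [(0.63, [0.4993, -0.0794, 0.037])] [322. 107.]
knob_grip [(0.86, [0.5003, -0.0806, 0.0368])] [322. 107.]
slide_mid [] [322. 107.]
```

View pics/g.png

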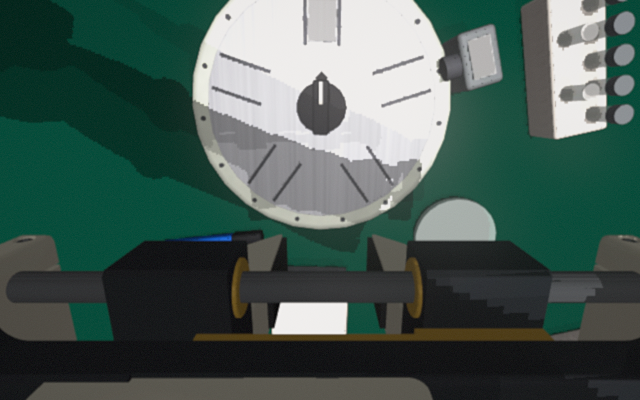

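The knob foot is centred at (321,107), where my axis estimate (0.502,-0.087) projects. The slide edges run vertically in the image, so the tool yaw matches the bar. Now I'll descend over the knob.

```bash
python3 -m jog '[{"offset":[-0.0015,0.035,-0.01],"delta_rot":[0,0,0],"grip":0.045},{"offset":[-0.0015,0.0715,-0.03],"delta_rot":[0,0,0],"grip":0.045},{"offset":[-0.0015,0.0715,-0.07],"delta_rot":[0,0,0],"grip":0.045},{"offset":[-0.0015,0.0715,-0.11],"delta_rot":[0,0,0],"grip":0.045},{"offset":[-0.0015,0.0715,-0.14],"delta_rot":[0,0,0],"grip":0.045},{"offset":[-0.0015,0.0715,-0.16],"delta_rot":[0,0,0],"grip":0.045},{"offset":[-0.0015,0.0715,-0.173],"delta_rot":[0,0,0],"grip":0.045},{"offset":[-0.0015,0.0715,-0.173],"delta_rot":[0,0,0],"grip":0.045}]'; python3 -m jog '[{"offset":[0,0,0],"delta_rot":[0,0,0],"grip":0},{"offset":[0,0,0],"delta_rot":[0,0,0],"grip":0},{"offset":[0,0,0],"delta_rot":[0,0,0],"grip":0},{"offset":[0,0,0],"delta_rot":[0,0,0],"grip":0}]' 15
python3 - <<'E'
from h import *
s=manip.read_state();print(s)
E
```

```text
time: 8.4
tool_pos: [0.5015, -0.0873, 0.0665]
tcp_rot: [-2.279, -2.16, 0.002]
wrist_force: [-0.7, 0.3, 0.3]
width: 0.487
grip_force: 0.0
time: 8.8
tool_pos: [0.5026, -0.0873, 0.0683]
tcp_rot: [2.28, 2.16, 0.002]
wrist_force: [-0.8, 0.1, 0.2]
width: 0.192
grip_force: 0.0
{'time': 8.8, 'joint_positions': array([-0.34448429,  0.53710082,  0.56694922,  2.07455345, -0.46897923,
        0.65445939,  0.48402811]), 'joint_velocities': array([ 0.00152213,  0.00404395, -0.00290317,  0.00254436, -0.00076691,
       -0.00142601,  0.00022592]), 'tau': array([ 2.59538559e-02, -5.57129502e+01,  9.02639419e+00, -1.89167154e+01,
       -1.81265012e-02,  6.97934185e-02, -5.06830111e-03]), 'tool_pos': array([ 0.50263321, -0.08727087,  0.06830384]), 'tcp_rot': array([2.27991329e+00, 2.16022638e+00, 1.67945489e-03]), 'wrist_force': array([-0.79686616,  0.06741516,  0.17430404]), 'torque': array([-0.08450587,  0.05326798, -0.00453973]), 'grip_force': 0.0, 'width': 0.19185285454400333}
```

```bash
python3 -m jog '[{"offset":[0,0,0],"delta_rot":[0,0,0],"grip":0},{"offset":[0,0,0],"delta_rot":[0,0,0],"grip":0},{"offset":[0,0,0],"delta_rot":[0,0,0],"grip":0},{"offset":[0,0,0],"delta_rot":[0,0,0],"grip":0},{"offset":[0,0,0],"delta_rot":[0,0,0],"grip":0}]' 25
python3 -c "
from h import *
s=manip.read_state();print(s['torque'],s['joint_positions'])"
```

```text
time: 9.3
tool_pos: [0.5024, -0.0872, 0.0682]
tcp_rot: [2.281, 2.16, 0.001]
wrist_force: [-1.9, 1.3, 7.4]
width: 0.147
grip_force: 25.0
[ 0.01932898  0.44249857 -0.02445279] [-0.3442013   0.53735749  0.56676889  2.07462608 -0.46910192  0.65486494
  0.48409804]
```

Gripped at 13.5 mm with 25 N. Next I turn in half-click calls and feel the moment about z.

```bash
cat > t.py <<'E'
from h import *
from scipy.spatial.transform import Rotation as R
s=manip.read_state();y=R.from_rotvec(s["tcp_rot"]).as_matrix()
print(round(s["time"],2),"turn",round(np.arctan2(y[0,1],y[1,1])%np.pi-1.6233,4),"tz",round(s["torque"][2],4),s["wrist_force"].round(1),s["tool_pos"].round(4),"w",round(s["width"],3))
E
python3 t.py
python3 -m jog '[{"offset":[0,0,0],"delta_rot":[0,0,-0.05],"grip":0},{"offset":[0,0,0],"delta_rot":[0,0,-0.10],"grip":0},{"offset":[0,0,0],"delta_rot":[0,0,-0.15],"grip":0},{"offset":[0,0,0],"delta_rot":[0,0,-0.15],"grip":0}]' >/dev/null; python3 t.py
python3 -m jog '[{"offset":[0,0,0],"delta_rot":[0,0,-0.05],"grip":0},{"offset":[0,0,0],"delta_rot":[0,0,-0.10],"grip":0},{"offset":[0,0,0],"delta_rot":[0,0,-0.15],"grip":0},{"offset":[0,0,0],"delta_rot":[0,0,-0.15],"grip":0}]' >/dev/null; python3 t.py
python3 -m jog '[{"offset":[0,0,0],"delta_rot":[0,0,-0.05],"grip":0},{"offset":[0,0,0],"delta_rot":[0,0,-0.10],"grip":0},{"offset":[0,0,0],"delta_rot":[0,0,-0.12],"grip":0},{"offset":[0,0,0],"delta_rot":[0,0,-0.12],"grip":0}]' >/dev/null; python3 t.py
```

```text
9.3 turn 0.0016 tz -0.0245 [-1.9  1.3  7.4] [ 0.5024 -0.0872  0.0682] w 0.147
9.7 turn 0.1532 tz 0.0227 [-1.7  0.4  7.7] [ 0.5023 -0.0873  0.0681] w 0.151
10.1 turn 0.3035 tz -0.0265 [-2.1  0.5  8.7] [ 0.5023 -0.0872  0.0682] w 0.149
10.5 turn 0.4223 tz -0.086 [-2.3  0.3  8. ] [ 0.5023 -0.0872  0.0681] w 0.152
```

```bash
for i in 1; do :; done
python3 -m jog '[{"offset":[0,0,0],"delta_rot":[0,0,0],"grip":0},{"offset":[0,0,0],"delta_rot":[0,0,0],"grip":0}]'>/dev/null; python3 t.py
python3 -m jog '[{"offset":[0,0,0],"delta_rot":[0,0,-0.06],"grip":0},{"offset":[0,0,0],"delta_rot":[0,0,-0.06],"grip":0}]'>/dev/null; python3 t.py
python3 -m jog '[{"offset":[0,0,0],"delta_rot":[0,0,-0.06],"grip":0},{"offset":[0,0,0],"delta_rot":[0,0,-0.06],"grip":0}]'>/dev/null; python3 t.py
python3 -m jog '[{"offset":[0,0,0],"delta_rot":[0,0,-0.06],"grip":0},{"offset":[0,0,0],"delta_rot":[0,0,-0.06],"grip":0}]'>/dev/null; python3 t.py
python3 -m jog '[{"offset":[0,0,0],"delta_rot":[0,0,-0.06],"grip":0},{"offset":[0,0,0],"delta_rot":[0,0,-0.06],"grip":0}]'>/dev/null; python3 t.py
python3 -m jog '[{"offset":[0,0,0],"delta_rot":[0,0,-0.06],"grip":0},{"offset":[0,0,0],"delta_rot":[0,0,-0.06],"grip":0}]'>/dev/null; python3 t.py
python3 -m jog '[{"offset":[0,0,0],"delta_rot":[0,0,-0.06],"grip":0},{"offset":[0,0,0],"delta_rot":[0,0,-0.06],"grip":0}]'>/dev/null; python3 t.py
python3 -m jog '[{"offset":[0,0,0],"delta_rot":[0,0,-0.06],"grip":0},{"offset":[0,0,0],"delta_rot":[0,0,-0.06],"grip":0}]'>/dev/null; python3 t.py
```

```text
10.7 turn 0.4215 tz -0.0525 [-1.6  0.9  7.9] [ 0.5023 -0.0872  0.0682] w 0.151
10.9 turn 0.4835 tz 0.0661 [-1.5  1.5  8.3] [ 0.5023 -0.0872  0.0681] w 0.149
11.1 turn 0.5433 tz 0.1057 [-2.5  1.3  9.1] [ 0.5023 -0.0872  0.0681] w 0.152
11.3 turn 0.6034 tz 0.0123 [-2.5  1.7  8.8] [ 0.5023 -0.0872  0.0682] w 0.151
11.5 turn 0.6636 tz -0.0207 [-2.7  2.   9. ] [ 0.5023 -0.0872  0.0682] w 0.148
11.7 turn 0.7238 tz -0.1317 [-2.6  1.   9.6] [ 0.5022 -0.0872  0.0681] w 0.152
11.9 turn 0.7837 tz -0.0823 [-3.1  0.6  9.5] [ 0.5022 -0.0872  0.0681] w 0.149
12.1 turn 0.8435 tz 0.0121 [-3.1  1.7 10.4] [ 0.5022 -0.0872  0.0681] w 0.15
```

The feel matches the detents: resistance up to the ridge near 0.63, then pull, then about zero at 0.84 (second stop). Now the third click.

```bash
python3 -m jog '[{"offset":[0,0,0],"delta_rot":[0,0,-0.06],"grip":0},{"offset":[0,0,0],"delta_rot":[0,0,-0.12],"grip":0},{"offset":[0,0,0],"delta_rot":[0,0,-0.12],"grip":0}]'>/dev/null; python3 t.py
python3 -m jog '[{"offset":[0,0,0],"delta_rot":[0,0,-0.06],"grip":0},{"offset":[0,0,0],"delta_rot":[0,0,-0.12],"grip":0},{"offset":[0,0,0],"delta_rot":[0,0,-0.12],"grip":0}]'>/dev/null; python3 t.py
python3 -m jog '[{"offset":[0,0,0],"delta_rot":[0,0,-0.06],"grip":0},{"offset":[0,0,0],"delta_rot":[0,0,-0.10],"grip":0},{"offset":[0,0,0],"delta_rot":[0,0,-0.10],"grip":0}]'>/dev/null; python3 t.py
python3 -m jog '[{"offset":[0,0,0],"delta_rot":[0,0,-0.04],"grip":0},{"offset":[0,0,0],"delta_rot":[0,0,-0.073],"grip":0},{"offset":[0,0,0],"delta_rot":[0,0,-0.073],"grip":0},{"offset":[0,0,0],"delta_rot":[0,0,-0.073],"grip":0}]'>/dev/null; python3 t.py
python3 -m jog '[{"offset":[0,0,0],"delta_rot":[0,0,0],"grip":0},{"offset":[0,0,0],"delta_rot":[0,0,0],"grip":0}]'; python3 t.py
python3 - <<'E'
from h import *
a=manip.camera("scene");b=manip.camera("side");w=manip.camera("wrist")
f=lambda i,s:cv2.resize(i,None,fx=s,fy=s,interpolation=cv2.INTER_CUBIC)
cv2.imwrite("pics/i.png",np.vstack([np.hstack([f(a[150:290,205:345],2.14),f(b[110:250,290:430],2.14)])[:299,:599],f(w,.9375)[:300,:599]])[:599])
E
```

```text
12.4 turn 0.9633 tz 0.0726 [-3.1  1.3  9.9] [ 0.5022 -0.0872  0.0682] w 0.148
12.7 turn 1.0837 tz -0.0603 [-3.2  1.6 10.8] [ 0.5022 -0.0872  0.0681] w 0.151
13.0 turn 1.1831 tz -0.127 [-3.5  2.3  9.9] [ 0.5022 -0.0871  0.0681] w 0.15
13.4 turn 1.2545 tz -0.0243 [-3.   2.   9.8] [ 0.5022 -0.0871  0.0681] w 0.151
time: 13.6
tool_pos: [0.5022, -0.0871, 0.0681]
tcp_rot: [-3.113, -0.413, -0.001]
wrist_force: [-3.7, 1.1, 9.8]
width: 0.148
grip_force: 25.0
13.6 turn 1.2545 tz -0.0206 [-3.7  1.1  9.8] [ 0.5022 -0.0871  0.0681] w 0.148
```

View pics/i.png

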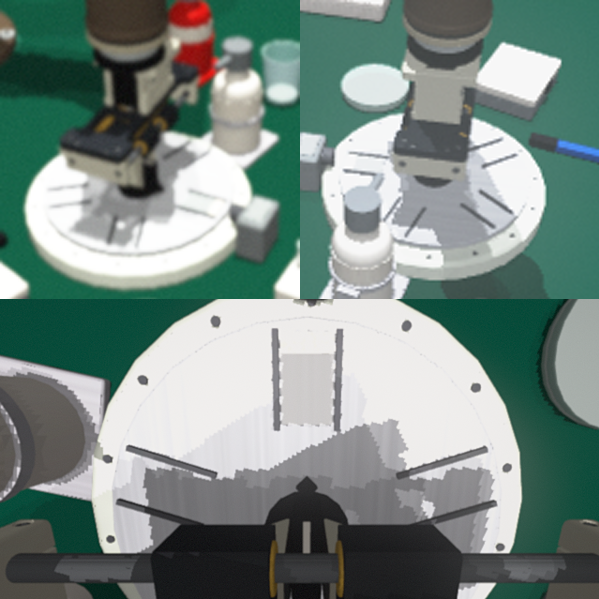

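The slide at (307,385) sits straight ahead of the reader's lens at (310,300). The bar is still gripped and in line with the tool, and the moment is about zero at 1.2545 rad, the third stop. Handing in.

```bash
python3 -c "
from cell import manip
print(manip.sign_off())"
```

```text
the job is handed in; nothing more can be done
None
```

I pressed the white bottle's nozzle cap fully down and let it come up again, then turned the knob clockwise three clicks to the third stop (1.2545 rad by the tool's turn). The job is handed in at about 14 s with the knob still gripped; the one doubt is that the cap press peaked at 42 N at the wrist through the fingertips, just over the 40 N limit set for the arm and gripper body.

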